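# Index a flat-edged lens against its spring bar and lock it

## Task

Press lightly with the fingertips on the glass face of the flat-edged lens and turn it in its round steel cell until its flat lies fully against the spring-loaded alignment bar. Then slide the black-knobbed brass keeper all the way in over the edge of the lens. The glass must never be pressed with more than 18 N, and the lamp housing, glass slide, bracket and block must be left where they are.

Things in the scene. Friction and masses are not known exactly. Their poses are not given: they have to be found in the camera images.
- jig: maple board 360 x 340 x 18 mm lying on the work surface, fixed; origin at the centre of its underside, z up. It carries the round lens cell in its middle, the alignment bar on its +x side and the keeper on its +y side. The bar's guides and end block stand at jig x 51 to 94 mm, |y| up to 26 mm, at most 16 mm above the board
- cell (a point): centre of the round dark steel lens cell, on the board's top (18 mm above the work surface); axes as the jig's. Its floor, on which the lens lies, is a thin black plate 2 mm above the board. Cell wall 9 mm high, inner radius 43 mm, outer 50 mm, open on the jig's +x side where the bar comes in
- disc: the lens, loose in the cell, 160 g: a D-shaped brass mount of radius 42 mm, 6 mm thick, with one flat 35 mm from its centre (46 mm long), under a round dark glass face. Origin at the centre of the underside, 2 mm above the board; z up, x from the centre square to the flat, where an ivory line on the glass points too. When the flat lies against the bar, its x points along the jig's +x
- glass (a point): centre of the round glass face, radius 34 mm, the top of the lens: 11 mm above the board, 2 mm above the cell wall. It grips fingertips well; the mount slides easily in the cell but the bar rubs on its rim, so turning takes 0.1 to 0.2 N m and a press under about 8 N slips. Pressed, lens and floor give only about 1 mm for 15 N. It turns either way without limit; turned too far, the flat leaves the bar again
- flat (a point): middle of the lens's flat, 35 mm from its centre, 5 mm above the board
- align_bar (a joint): travel in m of the alignment bar, a red-topped steel bar 34 mm wide and 6 mm high, pressed along the jig's -x against the lens by a spring of about 4 N. Grows towards the lens: about 0.0025 when it rides on the round rim, about 0.0095 when the flat lies against it (the lens then sits about 1 mm towards jig -x)
- bar_face (a point): middle of the alignment bar's face, which touches the lens, 4 mm above the board
- keeper (a joint): travel in m of the brass keeper: 0 drawn back (as found), 0.022 fully in (hard stop), sliding along the jig's -y. Its tongue, 18 mm wide and 3 mm thick, passes 3.5 mm above the glass and then covers 10 mm of it. It rubs with about 2 N and stays where it is left
- keeper_knob (a point): middle of the keeper's upright black knob, 14 mm in diameter, 26 mm tall; the knob's top is 12 mm above this point, its foot 14 mm below. The point is 31.5 mm above the board; it lies 84 mm from the cell's centre along jig +y when drawn back, 62 mm when fully in
- guides (a point): midway between the keeper's two brass guide blocks, level with their tops, 16 mm above the board; the blocks stand at jig y 58 to 102 mm, |x| 10 to 17 mm
- lamp_housing: bystander: small tin lamp housing, 60 mm across, 65 mm tall, with brass bands and a brass-rimmed lens; origin at the centre of its underside
- glass_slide: bystander: square smoked glass slide 60 x 60 x 5 mm lying flat; origin at the centre of its underside
- bracket: bystander: brass angle bracket 46 x 30 x 41 mm with a thumbscrew; origin at the centre of its underside
- binding_block: bystander: ivory-coloured slide binding block 56 x 36 x 22 mm; origin at the centre of its underside
Things that resemble listed ones, but are neither listed nor needed, are in the scene too. Of the things that look like the disc, the largest one is meant.

How it is judged:
By the outcome, as a careful person would: the job done as asked, in the order asked, and still so for the second after the job is handed in, with the robot touching nothing.
It also fails if it takes over 64 s, if anything falls off the work surface, if the arm or the gripper's body presses on something with over 40 N, if the wrist force passes 120 N, or if a joint passes its speed limit or range.

## Robot

A 6-joint arm with a two-finger parallel gripper is mounted at the origin on the work surface. World frame = base frame: x ahead of the robot, y to its left, z up, the work surface at z = 0. Lengths are in m, angles in rad, forces in N, time in s.
With the tool pointing down it reaches from about 0.275 to 0.85 m from the base axis. Payload 19 kg.
Tool frame: the origin (TCP) lies between the finger pads; the fingertips stand 17 mm ahead of it and the grasp point (between the pads) lies 2 mm behind it; z points along the fingers, y is the line along which they close (so a half turn about z gives the same grasp; the last joint's range is limited). The gripper opens to 85 mm and grips with 20 to 120 N. Pads are 22 mm wide; open, the fingers measure 114 mm over their backs; the gripper's body (76 mm by 85 mm) begins 54 mm behind the grasp point. The pads swing forward as they close: fully open they stand 13 mm farther back than shut.
Start: joints at [-1.307, 0.15, 1.437, -0, 1.554, -0.134], TCP at [0.223, -0.53, 0.248] pointing down, gripper open.
Joint ranges: [-2.8, 2.8], [-0.68, 2.1], [0.12, 2.68], [-1.39, 4.53], [0.16, 2.79], [-2.81, 2.81]. Speed limits (rad/s): [1.89, 1.89, 2.22, 3.01, 3.01, 3.01].

## Interface

Orientations are given as a unit quaternion [w, x, y, z].
In Python, from plant import r gives the robot as it stands. The module is installed in compiled form; this text tells all that it offers.
- The arm moves only by the shell command python3 -m pendant 'ROWS' [FORCE]. ROWS is JSON, a list of rows, each an object with "fingers": the finger opening in mm, from 0 to 85.4; "offset": the shift along the tool's x, y, z in mm, a list of three; "spin": the turn about the tool's z in degrees. A call has 1 to 20 rows; each row shifts and turns the commanded pose from where the row before left it, along the tool's axes as they then stand; what a row does not reach is not made up. A row lasts 1/10 s, in which the tool goes at most 50 mm and 8.59 degrees, less where a joint would pass 70% of its speed; a pose out of reach is approached as far as the arm can. A call is refused whole if a number of a shift passes 50 or a number of a turn 8.59, either way. A call with a gripper value outside its range is refused whole. The fingers move at their own pace and stop on an object; FORCE is the grip in N (left out, the last holds). Time passes only in rows, so rows that do not move let the fingers close. It gives the time, the measured TCP pose, the force, the opening and the grip force at its end, in the units of the state.
- r.sense(): the state, without advancing time (a new reading comes with each control period).
- r.grab_frame(name): name is "side" or "top"; returns the picture (480x640x3 uint8, red, green, blue); there is no depth.
- r.camera_info(name): a dict with "camera_matrix" (3x3 intrinsics, pixels), "dist_coeffs" ([k1, k2, p1, p2, k3] as OpenCV has them; the pictures are not rectified), "pose" (4x4, takes a point from camera to world coordinates). Camera axes: x right, y down, z forward; pixel columns grow to the right and rows downward; lengths in m; the calibration is good to about 2 mm. A picture is of the moment at which its call begins. camera_info takes no time and is no camera call.
- r.job_done(): hands the job in; it is judged then, once.
The state is a dict: "time_s": time; "q": joint angles; "dq": joint speeds; "joint_efforts": joint torques, N m; "ee_pos": TCP position; "tcp_rot": TCP orientation; "wrist_force": force on the tool from outside, world axes, zero at the start; "torque": the same for the moment, N m; "gripper_width": finger opening in m; "grasp_force": force on a finger pad.
Only numpy, scipy, OpenCV 4.12 (cv2) and the standard library are available. Lean on these libraries where they do the work, as an engineer would, in place of code of your own. Each camera call takes 0.05 s, during which the arm holds its last target. There are 200 camera calls.

## Working session

There is one attempt and no reset: what is moved stays moved. The work goes in short steps, Python scripts to look and compute and a shell command to move; the robot and the scene stay as the last step left them, time stands still between calls to the robot, and variables do not carry over. Pictures are saved under pics/ and viewed, at most 10 in all, crops included, and the job is handed in when it is done.

```bash
mkdir -p pics; python3 - <<'E'
from plant import r
import cv2,numpy as np
for n in("top","side"):
    im=r.grab_frame(n); cv2.imwrite(f"pics/{n}0.png",im[:,:,::-1]); np.save(f"{n}0.npy",im)
    c=r.camera_info(n); print(np.round(c["camera_matrix"],1).tolist(),c["dist_coeffs"],np.round(c["pose"],3).tolist())
s=r.sense();print(s["ee_pos"],s["tcp_rot"],s["wrist_force"],s["gripper_width"])
E
```

```text
[[471.8, 0.0, 321.4], [0.0, 471.8, 234.4], [0.0, 0.0, 1.0]] [-0.08502594  0.          0.          0.          0.        ] [[0.011, -0.993, 0.115, 0.465], [-0.999, -0.015, -0.034, 0.051], [0.035, -0.115, -0.993, 1.028], [0.0, 0.0, 0.0, 1.0]]
[[465.1, 0.0, 315.5], [0.0, 465.1, 241.3], [0.0, 0.0, 1.0]] [0.01223581 0.         0.         0.         0.        ] [[-0.873, -0.372, 0.314, 0.328], [-0.487, 0.688, -0.538, 0.432], [-0.016, -0.623, -0.782, 0.651], [0.0, 0.0, 0.0, 1.0]]
[ 0.22267274 -0.52992859  0.24778355] [-5.16976375e-04  9.80284587e-01  1.97590132e-01 -3.70223248e-05] [ 0.20364294 -0.05935173  0.32899664] 0.08550831412003171
```

View pics/top0.png

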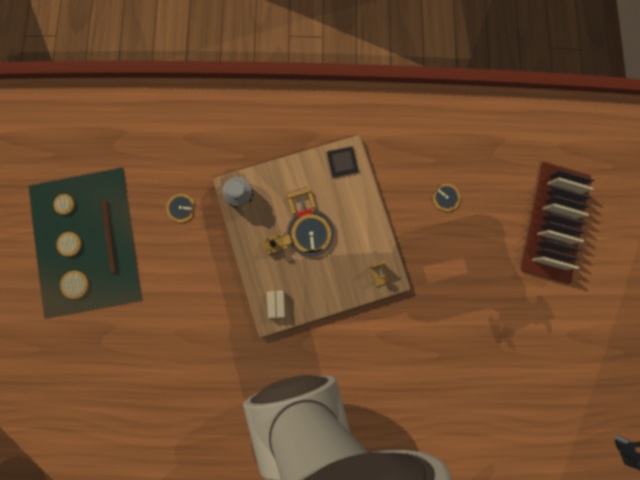

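View pics/side0.png

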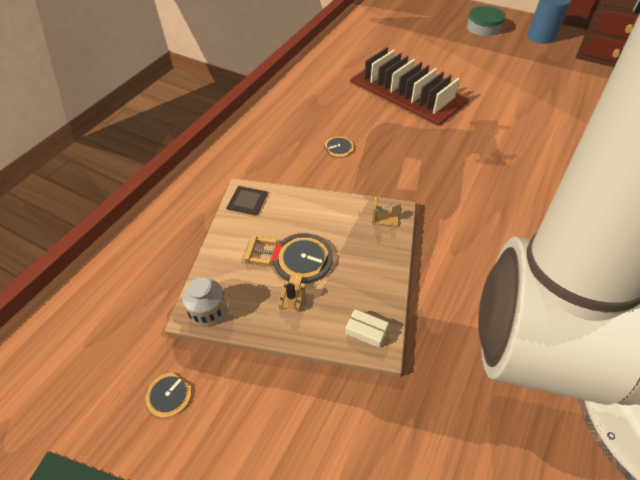

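The disc candidates in the top view are (311,234) in the steel cell on the board, (180,208) and (447,197), both loose and smaller. The first is the largest and sits in the cell, so it is the one meant. The red bar is at (304,211), the keeper knob near (275,243), and the line points down at (312,249), so about half a turn is needed.

```bash
cat > h.py <<'E'
from plant import r
import cv2,numpy as np
def ray(n,uv,z):
    c=r.camera_info(n);K=np.array(c["camera_matrix"]);T=np.array(c["pose"])
    p=cv2.undistortPoints(np.array(uv,float).reshape(-1,1,2),K,np.array(c["dist_coeffs"])).reshape(-1,2)
    d=np.c_[p,np.ones(len(p))]@T[:3,:3].T
    return T[:3,3]+d*((z-T[2,3])/d[:,2])[:,None]
def blobs(m,box,amin=8):
    x0,y0,x1,y1=box; k=np.zeros(m.shape,np.uint8);k[y0:y1,x0:x1]=m[y0:y1,x0:x1]*255
    c,_=cv2.findContours(k,cv2.RETR_EXTERNAL,cv2.CHAIN_APPROX_NONE)
    return sorted([x for x in c if cv2.contourArea(x)>=amin],key=cv2.contourArea)[::-1]
def cen(c):
    m=cv2.moments(c);return [m['m10']/m['m00'],m['m01']/m['m00']]
def masks(im):
    h=cv2.cvtColor(im,cv2.COLOR_RGB2HSV).astype(int);H,S,V=h[...,0],h[...,1],h[...,2]
    return dict(red=((H<6)|(H>174))&(S>170)&(V>90), ivory=(S<90)&(V>150), brass=(H>14)&(H<26)&(S>150)&(V>110), dark=(V<75))
E
python3 - <<'E'
from h import *
for n,box in(("top",(255,185,345,265)),("side",(235,220,345,320))):
    im=np.load(n+"0.npy");M=masks(im)
    for k,z in(("red",.025),("ivory",.029),("brass",.026),("dark",.029)):
        for c in blobs(M[k],box)[:4]:
            p=cen(c);print(n,k,cv2.contourArea(c),np.round(p,1),np.round(ray(n,[p],z)[0],4),cv2.boundingRect(c))
im=np.load("top0.npy")
print("board",ray("top",[(214,178),(360,136),(411,291),(262,338)],.018).round(3).tolist())
a=np.vstack([cv2.resize(np.load("top0.npy")[180:270,250:350],(500,450),interpolation=2)]);b=cv2.resize(np.load("side0.npy")[225:325,235:345],(300,273),interpolation=2)
b=np.pad(b,((0,177),(0,0),(0,0)));cv2.imwrite("pics/c1.png",np.hstack([a,b])[:,:,::-1])
E
```

```text
top red 43.5 [304.1 212.3] [0.6285 0.0551 0.025 ] (297, 209, 16, 8)
top brass 188.0 [309.6 229.9] [0.5904 0.043  0.026 ] (292, 214, 39, 37)
top brass 144.0 [299.9 197.6] [0.6604 0.0649 0.026 ] (287, 188, 28, 26)
top brass 134.5 [282.  240.1] [0.5676 0.1014 0.026 ] (269, 234, 22, 15)
top brass 52.5 [266.2 246. ] [0.5545 0.1347 0.026 ] (263, 239, 8, 15)
top dark 541.5 [310.8 232.2] [0.5853 0.0402 0.029 ] (296, 219, 30, 30)
top dark 156.5 [315.5 241.8] [0.5648 0.0301 0.029 ] (291, 210, 43, 47)
top dark 37.0 [277.4 253.4] [0.5389 0.1104 0.029 ] (271, 249, 12, 9)
top dark 28.5 [272.7 243.4] [0.56   0.1207 0.029 ] (270, 240, 7, 8)
side red 66.5 [275.9 251.7] [0.6281 0.0531 0.025 ] (272, 244, 9, 16)
side ivory 41.0 [314.2 258.5] [0.5625 0.0374 0.029 ] (307, 255, 15, 8)
side ivory 14.0 [303. 255.] [0.5825 0.0398 0.029 ] (301, 253, 5, 5)
side brass 265.0 [293.6 270.4] [0.5814 0.0725 0.026 ] (279, 238, 43, 54)
side brass 131.5 [286.3 300.9] [0.5618 0.1277 0.026 ] (279, 288, 17, 20)
side brass 118.0 [253.2 253. ] [0.6598 0.0743 0.026 ] (245, 236, 25, 29)
side brass 40.0 [266.6 240.9] [0.6542 0.0416 0.026 ] (258, 238, 18, 6)
side dark 84.5 [290.2 290.7] [0.5649 0.1104 0.029 ] (286, 284, 9, 15)
side dark 32.0 [310.4 279.5] [0.5473 0.0767 0.029 ] (302, 271, 26, 12)
side dark 17.5 [324.5 263.3] [0.5427 0.0378 0.029 ] (321, 257, 7, 13)
board [[0.702, 0.253, 0.018], [0.804, -0.066, 0.018], [0.463, -0.177, 0.018], [0.361, 0.14, 0.018]]
```

View pics/c1.png

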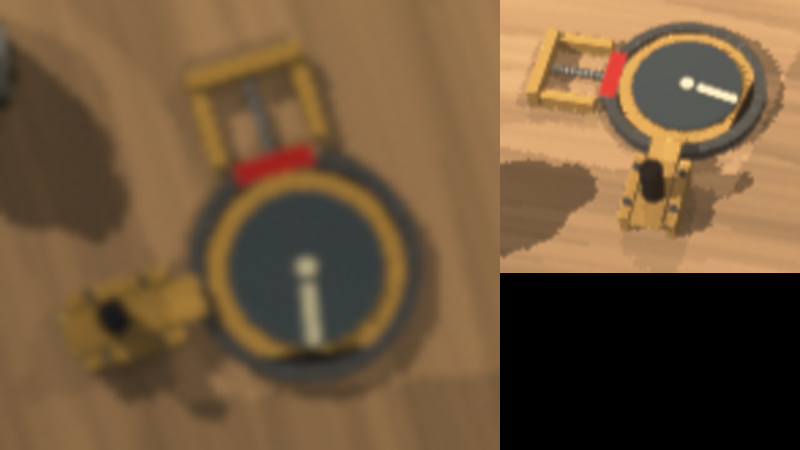

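The crop confirms it: D-lens in the steel cell, red bar on its upper-left side, line pointing down away from the bar, keeper drawn back on the left.

```bash
python3 - <<'E'
from h import *
d=ray("top",[(311.2,233.4),(312.6,249)],.029);print("top dot/line",d.round(4).tolist(),np.degrees(np.arctan2(*(d[1]-d[0])[[1,0]])))
im=np.load("top0.npy");c=max(blobs(masks(im)["dark"],(255,185,345,265)),key=cv2.contourArea)
for n,z in (("top",.029),("side",.029)):
    im=np.load(n+"0.npy");h=cv2.cvtColor(im,cv2.COLOR_RGB2HSV).astype(int)
    m=(h[...,0]>85)&(h[...,0]<115)&(h[...,2]<120)
    for c in blobs(m,(255,185,345,265) if n=="top" else (270,225,345,290),150)[:2]:
        e=cv2.fitEllipse(cv2.convexHull(c));P=ray(n,cv2.convexHull(c).reshape(-1,2),z)[:,:2]
        (cc,rr)=cv2.minEnclosingCircle(P.astype(np.float32));print(n,cc,rr,e)
print("knobtop",ray("top",[(272.7,243.4)],.0615),"knob mid side",ray("side",[(290.2,290.7)],.0495))
E
python3 -m pendant '[{"fingers":36,"offset":[30,-21,0],"spin":0},{"fingers":36,"offset":[30,-21,0],"spin":0},{"fingers":36,"offset":[30,-21,0],"spin":0},{"fingers":36,"offset":[30,-21,0],"spin":0},{"fingers":36,"offset":[30,-21,0],"spin":0},{"fingers":36,"offset":[30,-21,0],"spin":0},{"fingers":36,"offset":[30,-21,0],"spin":0},{"fingers":36,"offset":[30,-21,0],"spin":0},{"fingers":36,"offset":[30,-21,0],"spin":0},{"fingers":36,"offset":[30,-21,0],"spin":0},{"fingers":36,"offset":[30,-21,0],"spin":0},{"fingers":36,"offset":[30,-21,0],"spin":0},{"fingers":36,"offset":[30,-21,0],"spin":0},{"fingers":36,"offset":[30,-21,0],"spin":0},{"fingers":36,"offset":[30,-21,0],"spin":0},{"fingers":36,"offset":[30,-21,0],"spin":0},{"fingers":36,"offset":[30,-21,0],"spin":0},{"fingers":36,"offset":[30,-21,0],"spin":0}]' 20
python3 -c "
from plant import r
s=r.sense();print(s['q'],s['tcp_rot'])"
```

```text
top dot/line [[0.5827, 0.0394, 0.029], [0.5493, 0.0359, 0.029]] -174.11620378585525
top (0.5832292437553406, 0.040713585913181305) 0.028963537886738777 ((310.7298583984375, 233.05206298828125), (26.47611427307129, 26.654699325561523), 156.67503356933594)
knobtop [[0.5569256  0.11852044 0.0615    ]] knob mid side [[0.5571972  0.12097491 0.0495    ]]
time_s: 1.9
ee_pos: [0.5746, 0.0291, 0.248]
tcp_rot: [-0.0, 0.98, 0.198, -0.0]
wrist_force: [0.8, 0.1, -0.4]
gripper_width: 0.0364
grasp_force: 0.0
[-8.32852399e-02  1.51643907e-01  1.43654270e+00  6.09262996e-05
  1.55384326e+00  1.08956133e+00] [-9.01425225e-05  9.80269802e-01  1.97664024e-01 -2.01476950e-04]
```

```bash
python3 -m pendant '[{"fingers":36,"offset":[11.8,-6.3,0],"spin":0},{"fingers":36,"offset":[0,0,18],"spin":-8.4},{"fingers":36,"offset":[0,0,18],"spin":-8.4},{"fingers":36,"offset":[0,0,18],"spin":-8.4},{"fingers":36,"offset":[0,0,18],"spin":-8.4},{"fingers":36,"offset":[0,0,18],"spin":-8.4},{"fingers":36,"offset":[0,0,18],"spin":-8.4},{"fingers":36,"offset":[0,0,18],"spin":-8.4},{"fingers":36,"offset":[0,0,18],"spin":-8.4},{"fingers":36,"offset":[0,0,18],"spin":-8.4},{"fingers":36,"offset":[0,0,18],"spin":-8.4},{"fingers":36,"offset":[0,0,0],"spin":-8.4},{"fingers":36,"offset":[0,0,0],"spin":-8.4},{"fingers":36,"offset":[0,0,0],"spin":-8.4},{"fingers":36,"offset":[0,0,0],"spin":-8.4},{"fingers":36,"offset":[0,0,0],"spin":-8.4},{"fingers":36,"offset":[0,0,0],"spin":-8.4},{"fingers":36,"offset":[0,0,0],"spin":-8.4},{"fingers":36,"offset":[0,0,0],"spin":-8.4}]'
python3 - <<'E'
from h import *
s=r.sense();print(s['q'],s['tcp_rot'],s['wrist_force'])
a=r.grab_frame("side")[200:320,230:380];b=r.grab_frame("top")[180:270,260:360]
cv2.imwrite("pics/c2.png",np.hstack([cv2.resize(a,(450,360),interpolation=2),cv2.resize(b,(350,360),interpolation=2)])[:,:,::-1])
E
```

```text
time_s: 3.8
ee_pos: [0.5823, 0.0376, 0.0681]
tcp_rot: [-0.0, 0.049, 0.999, -0.0]
wrist_force: [-0.4, -0.7, 0.1]
gripper_width: 0.0359
grasp_force: 0.0
[-6.75664082e-02  2.91850562e-01  1.64451235e+00 -6.94003212e-05
  1.20576429e+00 -1.53930501e+00] [-2.67816331e-04  4.94962337e-02  9.98774274e-01 -2.75845360e-05] [-0.41731848 -0.74347589  0.10694927]
```

View pics/c2.png

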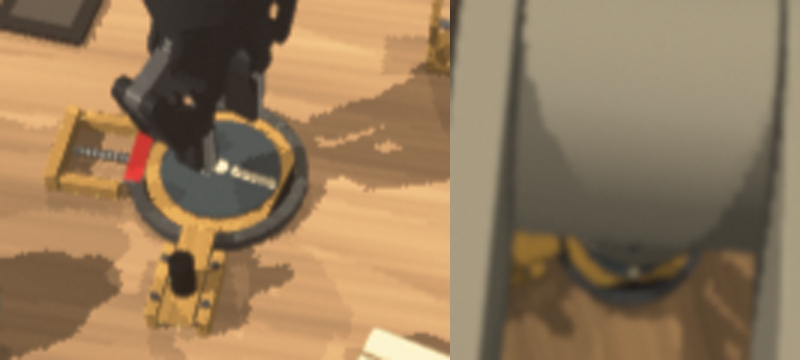

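```bash
for i in 1; do python3 -m pendant '[{"fingers":36,"offset":[-0.5,2,6],"spin":0},{"fingers":36,"offset":[0,0,6],"spin":0},{"fingers":36,"offset":[0,0,6],"spin":0},{"fingers":36,"offset":[0,0,0],"spin":0}]'; done
python3 -m pendant '[{"fingers":36,"offset":[0,0,1],"spin":0},{"fingers":36,"offset":[0,0,0],"spin":0}]'
python3 -m pendant '[{"fingers":36,"offset":[0,0,1],"spin":0},{"fingers":36,"offset":[0,0,0],"spin":0}]'|grep -E 'ee|wrist'
```

```text
time_s: 4.3
ee_pos: [0.5827, 0.04, 0.049]
tcp_rot: [-0.001, 0.053, 0.999, 0.0]
wrist_force: [0.4, -0.4, 0.0]
gripper_width: 0.0361
grasp_force: 0.0
time_s: 4.5
ee_pos: [0.5833, 0.0399, 0.0493]
tcp_rot: [0.0, 0.053, 0.999, 0.0]
wrist_force: [0.1, -0.4, -0.7]
gripper_width: 0.0364
grasp_force: 0.0
ee_pos: [0.5833, 0.0399, 0.0484]
wrist_force: [0.2, -0.6, -0.3]
```

```bash
python3 -m pendant '[{"fingers":36,"offset":[0,0,1],"spin":0},{"fingers":36,"offset":[0,0,0],"spin":0}]'|grep -E 'ee|wrist'
python3 -m pendant '[{"fingers":36,"offset":[0,0,0.8],"spin":0},{"fingers":36,"offset":[0,0,0],"spin":0}]'|grep -E 'ee|wrist'
```

```text
ee_pos: [0.5832, 0.0399, 0.0473]
wrist_force: [-1.4, -0.6, -0.4]
ee_pos: [0.5832, 0.0399, 0.0464]
wrist_force: [-0.5, -0.6, -0.1]
```

```bash
python3 -m pendant '[{"fingers":36,"offset":[0,0,0.8],"spin":0},{"fingers":36,"offset":[0,0,0],"spin":0}]'|grep -E 'ee|wrist'
```

```text
ee_pos: [0.5832, 0.0399, 0.0456]
wrist_force: [-0.1, 0.4, 0.7]
```

```bash
python3 -m pendant '[{"fingers":36,"offset":[0,0,0.5],"spin":0},{"fingers":36,"offset":[0,0,0],"spin":0}]'|grep -E 'ee|wrist'
```

```text
ee_pos: [0.5832, 0.0399, 0.0451]
wrist_force: [-0.7, -0.2, 0.2]
```

```bash
python3 -m pendant '[{"fingers":36,"offset":[0,0,0.5],"spin":0},{"fingers":36,"offset":[0,0,0],"spin":0}]'|grep -E 'ee|wrist'
```

```text
ee_pos: [0.5833, 0.0399, 0.0448]
wrist_force: [0.3, -0.0, 2.2]
```

```bash
python3 -m pendant '[{"fingers":36,"offset":[0,0,0.5],"spin":0},{"fingers":36,"offset":[0,0,0],"spin":0}]'|grep -E 'ee|wrist'
```

```text
ee_pos: [0.5833, 0.0399, 0.0445]
wrist_force: [-1.7, -0.3, 6.0]
```

```bash
python3 -m pendant '[{"fingers":36,"offset":[0,0,0.6],"spin":0},{"fingers":36,"offset":[0,0,0],"spin":0}]'|grep -E 'ee|wrist'
```

```text
ee_pos: [0.5834, 0.0399, 0.0442]
wrist_force: [-3.8, -0.3, 11.2]
```

```bash
python3 -m pendant '[{"fingers":36,"offset":[0,0,0.1],"spin":4},{"fingers":36,"offset":[0,0,0],"spin":5},{"fingers":36,"offset":[0,0,0],"spin":5},{"fingers":36,"offset":[0,0,0],"spin":6}]'
python3 - <<'E'
from h import *
print(r.sense()["torque"],r.sense()["wrist_force"])
a=r.grab_frame("side")[200:320,230:380]
cv2.imwrite("pics/c3.png",cv2.resize(a,(600,480),interpolation=2)[:,:,::-1])
E
```

```text
time_s: 6.5
ee_pos: [0.5836, 0.0399, 0.0442]
tcp_rot: [0.0, 0.227, 0.974, 0.0]
wrist_force: [-2.6, -0.3, 11.4]
gripper_width: 0.0362
grasp_force: 5.3
[-0.00665079  0.53480169  0.15721772] [-2.63817664 -0.29225612 11.43657069]
```

View pics/c3.png

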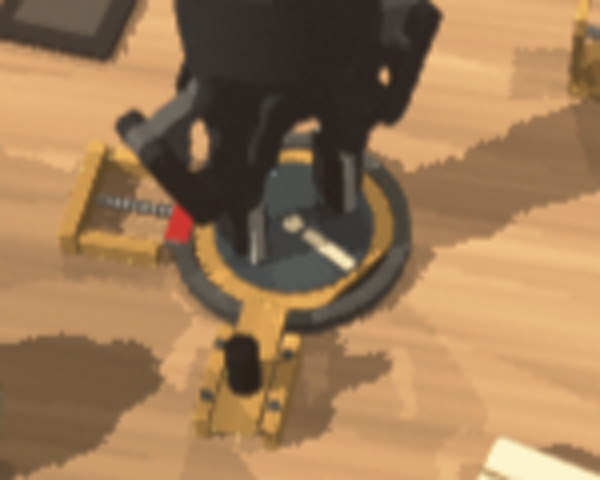

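The line moved clockwise with the fingers: it now runs from (292,224) to (350,268) in the crop. The press is about 11.4 N and the wrist torque about z is 0.16 N m, so I'll carry on turning.

```bash
python3 -m pendant '[{"fingers":36,"offset":[0,0,0],"spin":6},{"fingers":36,"offset":[0,0,0],"spin":6},{"fingers":36,"offset":[0,0,0],"spin":6},{"fingers":36,"offset":[0,0,0],"spin":6},{"fingers":36,"offset":[0,0,0],"spin":6},{"fingers":36,"offset":[0,0,0],"spin":6},{"fingers":36,"offset":[0,0,0],"spin":6}]'
python3 -m pendant '[{"fingers":36,"offset":[0,0,0],"spin":6},{"fingers":36,"offset":[0,0,0],"spin":6},{"fingers":36,"offset":[0,0,0],"spin":6},{"fingers":36,"offset":[0,0,0],"spin":6},{"fingers":36,"offset":[0,0,0],"spin":6},{"fingers":36,"offset":[0,0,0],"spin":6},{"fingers":36,"offset":[0,0,0],"spin":6}]'
python3 - <<'E'
from h import *
print(r.sense()["torque"],r.sense()["wrist_force"])
a=r.grab_frame("side")[200:320,230:380]
cv2.imwrite("pics/c4.png",cv2.resize(a,(600,480),interpolation=2)[:,:,::-1])
E
```

```text
time_s: 7.25
ee_pos: [0.5835, 0.0398, 0.0442]
tcp_rot: [0.0, 0.561, 0.828, 0.0]
wrist_force: [-3.4, -0.8, 10.6]
gripper_width: 0.0358
grasp_force: 5.4
time_s: 7.95
ee_pos: [0.5834, 0.0399, 0.0442]
tcp_rot: [0.0, 0.82, 0.572, 0.0]
wrist_force: [-4.5, -0.8, 11.1]
gripper_width: 0.036
grasp_force: 5.6
[-0.08255614  0.7267676   0.11078741] [-4.49499823 -0.75975829 11.10721439]
```

View pics/c4.png

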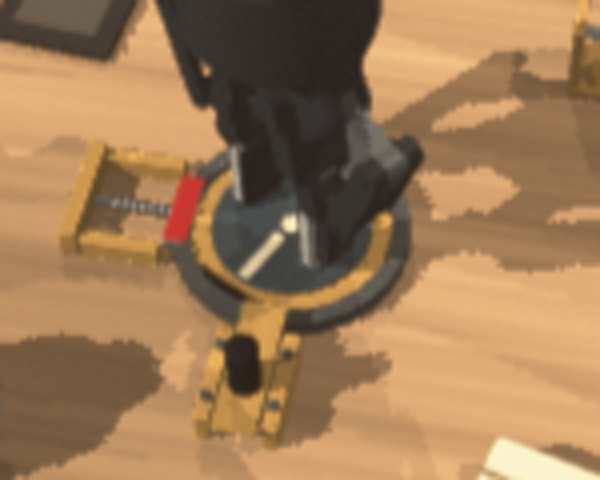

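```bash
python3 - <<'E'
from h import *
d=ray("side",[(230+289/4,200+224/4),(230+243/4,200+277/4)],.029);v=d[1]-d[0];print(d[0],np.degrees(np.arctan2(v[1],v[0])))
E
```

```text
[0.58256052 0.04222008 0.029     ] 84.73579881125126
```

```bash
python3 -m pendant '[{"fingers":36,"offset":[0,0,0],"spin":6},{"fingers":36,"offset":[0,0,0],"spin":6},{"fingers":36,"offset":[0,0,0],"spin":6},{"fingers":36,"offset":[0,0,0],"spin":6},{"fingers":36,"offset":[0,0,0],"spin":6},{"fingers":36,"offset":[0,0,0],"spin":6},{"fingers":36,"offset":[0,0,0],"spin":6},{"fingers":36,"offset":[0,0,0],"spin":6},{"fingers":36,"offset":[0,0,0],"spin":6},{"fingers":36,"offset":[0,0,0],"spin":4},{"fingers":36,"offset":[0,0,0],"spin":0}]'
python3 - <<'E'
from h import *
print(r.sense()["torque"],r.sense()["wrist_force"])
a=r.grab_frame("side")[200:320,230:380]
cv2.imwrite("pics/c5.png",cv2.resize(a,(600,480),interpolation=2)[:,:,::-1])
E
```

```text
time_s: 9.1
ee_pos: [0.5836, 0.0398, 0.0442]
tcp_rot: [0.0, 0.995, 0.103, 0.0]
wrist_force: [-1.7, -1.0, 10.5]
gripper_width: 0.036
grasp_force: 5.2
[-0.06439383  0.37660087 -0.14834501] [-1.66683753 -1.01330767 10.4651956 ]
```

View pics/c5.png

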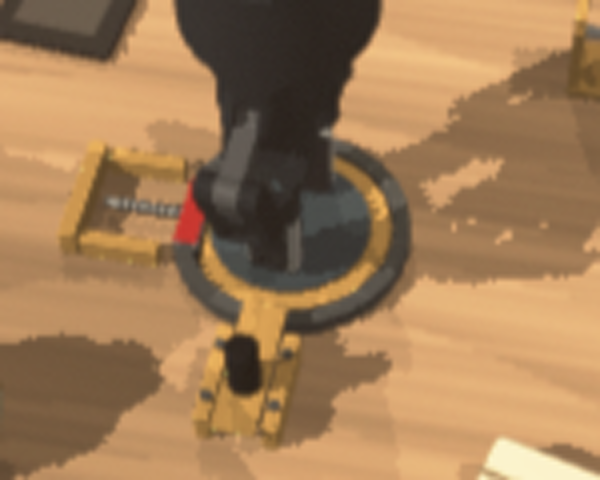

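```bash
python3 -m pendant '[{"fingers":36,"offset":[0,0,0],"spin":2},{"fingers":36,"offset":[0,0,0],"spin":2},{"fingers":36,"offset":[0,0,0],"spin":2},{"fingers":36,"offset":[0,0,0],"spin":0}]'|grep -E 'wrist|rot'
python3 -c "
from plant import r
print(r.sense()['torque'])"
python3 -m pendant '[{"fingers":36,"offset":[0,0,0],"spin":1},{"fingers":36,"offset":[0,0,0],"spin":1},{"fingers":36,"offset":[0,0,0],"spin":0}]'|grep -E 'wrist|rot'
python3 -c "
from plant import r
print(r.sense()['torque'])"
```

```text
tcp_rot: [0.0, 0.999, 0.052, 0.0]
wrist_force: [-3.0, -0.3, 11.5]
[-0.05243917  0.63252117 -0.0206304 ]
tcp_rot: [0.0, 0.999, 0.035, 0.0]
wrist_force: [-3.0, -0.5, 10.7]
[-0.01309921  0.6002362   0.12924279]
```

```bash
python3 -m pendant '[{"fingers":36,"offset":[0,0,0],"spin":-1.5},{"fingers":36,"offset":[0,0,0],"spin":0},{"fingers":36,"offset":[0,0,-1],"spin":0},{"fingers":36,"offset":[0,0,-2],"spin":0},{"fingers":36,"offset":[0,0,-10],"spin":0},{"fingers":36,"offset":[0,0,-30],"spin":0},{"fingers":36,"offset":[0,0,-30],"spin":0},{"fingers":36,"offset":[0,0,-30],"spin":0},{"fingers":36,"offset":[0,0,0],"spin":-8},{"fingers":36,"offset":[0,0,0],"spin":-8},{"fingers":36,"offset":[0,0,0],"spin":-8},{"fingers":36,"offset":[0,0,0],"spin":-8},{"fingers":36,"offset":[0,0,0],"spin":-8},{"fingers":36,"offset":[0,0,0],"spin":-8},{"fingers":36,"offset":[0,0,0],"spin":-8},{"fingers":36,"offset":[0,0,0],"spin":-8},{"fingers":36,"offset":[0,0,0],"spin":-8},{"fingers":36,"offset":[0,0,0],"spin":-8},{"fingers":36,"offset":[0,0,0],"spin":-8},{"fingers":36,"offset":[0,0,0],"spin":-8}]'
python3 -m pendant '[{"fingers":40,"offset":[0,0,0],"spin":-7},{"fingers":40,"offset":[30,0,0],"spin":0},{"fingers":40,"offset":[30,0,0],"spin":0},{"fingers":40,"offset":[24,0,0],"spin":0},{"fingers":40,"offset":[0,0,0],"spin":0}]'
python3 - <<'E'
from h import *
print(r.sense()["q"])
a=r.grab_frame("side")[200:320,230:380]
cv2.imwrite("pics/c6.png",cv2.resize(a,(600,480),interpolation=2)[:,:,::-1])
E
```

```text
time_s: 11.85
ee_pos: [0.5833, 0.04, 0.1472]
tcp_rot: [0.0, 0.631, 0.776, 0.0]
wrist_force: [0.1, -0.1, -0.2]
gripper_width: 0.0358
grasp_force: 0.0
time_s: 12.35
ee_pos: [0.5558, 0.1218, 0.1473]
tcp_rot: [-0.0, 0.583, 0.812, 0.0]
wrist_force: [0.4, -0.5, -0.2]
gripper_width: 0.04
grasp_force: 0.0
[ 8.00445495e-02  1.92139097e-01  1.59617939e+00  7.16709882e-04
  1.35289075e+00 -2.45184513e-01]
```

View pics/c6.png

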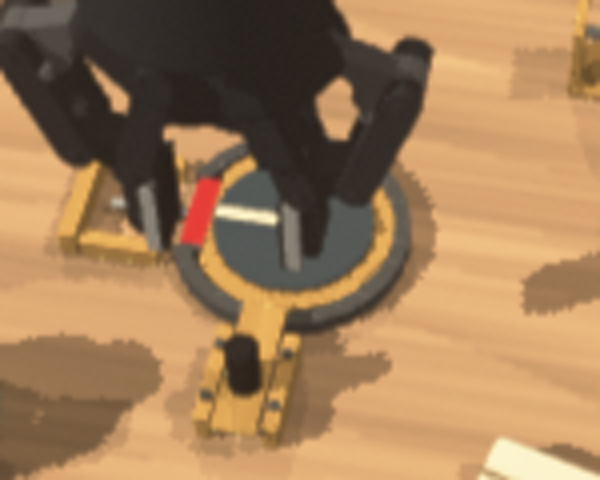

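```bash
python3 - <<'E'
from h import *
d=ray("side",[(230+278/4,200+218/4),(230+216/4,200+211/4)],.029);v=d[1]-d[0];print(np.degrees(np.arctan2(v[1],v[0])))
im=r.grab_frame("side");c=blobs(masks(im)["red"],(235,220,345,320))[0];print(ray("side",[cen(c)],.025))
E
python3 -m pendant '[{"fingers":40,"offset":[-2,0.5,25],"spin":0},{"fingers":40,"offset":[0,0,25],"spin":0},{"fingers":40,"offset":[0,0,25],"spin":0},{"fingers":40,"offset":[0,0,13],"spin":0},{"fingers":40,"offset":[0,0,0],"spin":0},{"fingers":0,"offset":[0,0,0],"spin":0},{"fingers":0,"offset":[0,0,0],"spin":0},{"fingers":0,"offset":[0,0,0],"spin":0},{"fingers":0,"offset":[0,0,0],"spin":0},{"fingers":0,"offset":[0,0,0],"spin":0},{"fingers":0,"offset":[0,0,0],"spin":0},{"fingers":0,"offset":[0,0,0],"spin":0},{"fingers":0,"offset":[0,0,0],"spin":0}]' 20
```

```text
20.427023583470447
[[0.62160214 0.05133708 0.025     ]]
time_s: 13.75
ee_pos: [0.5586, 0.1178, 0.0598]
tcp_rot: [0.001, 0.584, 0.812, 0.001]
wrist_force: [1.5, -1.6, 8.1]
gripper_width: 0.013
grasp_force: 20.2
```

```bash
python3 -m pendant '[{"fingers":0,"offset":[-2,0,-0.3],"spin":0},{"fingers":0,"offset":[-3,0,0],"spin":0},{"fingers":0,"offset":[-3,0,0],"spin":0},{"fingers":0,"offset":[-3,0,0],"spin":0},{"fingers":0,"offset":[-3,0,0],"spin":0},{"fingers":0,"offset":[-3,0,0],"spin":0},{"fingers":0,"offset":[-2,0,0],"spin":0},{"fingers":0,"offset":[-2,0,0],"spin":0},{"fingers":0,"offset":[0,0,0],"spin":0}]'
```

```text
time_s: 14.65
ee_pos: [0.5651, 0.0978, 0.0598]
tcp_rot: [0.001, 0.584, 0.812, 0.001]
wrist_force: [1.5, 0.3, 7.6]
gripper_width: 0.0128
grasp_force: 20.3
```

```bash
python3 -m pendant '[{"fingers":0,"offset":[-0.5,0,0],"spin":0},{"fingers":0,"offset":[-0.5,0,0],"spin":0},{"fingers":0,"offset":[0,0,0],"spin":0}]'|grep -E 'ee|wri'
python3 -m pendant '[{"fingers":0,"offset":[-0.5,0,0],"spin":0},{"fingers":0,"offset":[0,0,0],"spin":0}]'|grep -E 'ee|wri'
```

```text
ee_pos: [0.5653, 0.0971, 0.0598]
wrist_force: [1.4, 2.0, 7.9]
ee_pos: [0.5654, 0.0968, 0.0598]
wrist_force: [0.8, 3.3, 9.7]
```

```bash
python3 -m pendant '[{"fingers":0,"offset":[-0.7,0,0],"spin":0},{"fingers":0,"offset":[0,0,0],"spin":0}]'|grep -E 'ee|wri'
python3 -m pendant '[{"fingers":0,"offset":[-0.7,0,0],"spin":0},{"fingers":0,"offset":[0,0,0],"spin":0}]'|grep -E 'ee|wri'
```

```text
ee_pos: [0.5654, 0.0967, 0.0598]
wrist_force: [-0.4, 9.3, 10.0]
ee_pos: [0.5655, 0.0966, 0.0598]
wrist_force: [-2.9, 14.5, 10.7]
```

Hard stop reached: the force climbs while the position stays put at about 22 mm of travel. Release, lift straight up and look.

```bash
python3 -m pendant '[{"fingers":36,"offset":[0,0,0],"spin":0},{"fingers":36,"offset":[0,0,0],"spin":0},{"fingers":36,"offset":[0,0,0],"spin":0},{"fingers":36,"offset":[0,0,0],"spin":0},{"fingers":36,"offset":[0,0,0],"spin":0},{"fingers":36,"offset":[0,0,-15],"spin":0},{"fingers":36,"offset":[0,0,-30],"spin":0},{"fingers":36,"offset":[0,0,-40],"spin":0},{"fingers":36,"offset":[0,0,-40],"spin":0},{"fingers":36,"offset":[0,0,-40],"spin":0},{"fingers":36,"offset":[40,0,0],"spin":0},{"fingers":36,"offset":[40,0,0],"spin":0},{"fingers":36,"offset":[40,0,0],"spin":0},{"fingers":36,"offset":[40,0,0],"spin":0},{"fingers":36,"offset":[40,0,0],"spin":0},{"fingers":36,"offset":[0,0,0],"spin":0}]'
python3 - <<'E'
from h import *
im=r.grab_frame("side");c=blobs(masks(im)["red"],(235,220,345,320));print([ray("side",[cen(x)],.025) for x in c])
t=r.grab_frame("top")
cv2.imwrite("pics/c7.png",np.hstack([cv2.resize(im[170:350,150:430],(450,290),interpolation=2),cv2.resize(t[130:345,200:420],(297,290),interpolation=2)])[:,:,::-1])
E
```

```text
time_s: 17.15
ee_pos: [0.5002, 0.2884, 0.2251]
tcp_rot: [-0.0, 0.583, 0.813, 0.001]
wrist_force: [0.6, -0.8, -0.5]
gripper_width: 0.036
grasp_force: 0.0
[array([[0.61999504, 0.05634232, 0.025     ]])]
```

View pics/c7.png

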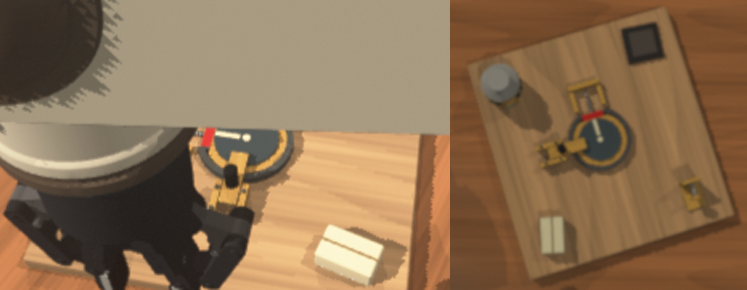

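The top view is clear: the line runs toward the red bar, the keeper tongue is over the lens edge, and the four bystanders are in place. One numeric check before handing in.

```bash
python3 - <<'E'
from h import *
t=r.grab_frame("top");c=blobs(masks(t)["red"],(255,185,345,265))[0];print(ray("top",[cen(c)],.025))
h=cv2.cvtColor(t,cv2.COLOR_RGB2GRAY).astype(float)
k=h[215:240,300:322];m=(k>115);hs=cv2.cvtColor(t,cv2.COLOR_RGB2HSV)[215:240,300:322];m&=hs[...,1]<100
y,x=np.nonzero(m);P=ray("top",np.c_[x+300,y+215],.029)[:,:2].astype(np.float32)
v=cv2.fitLine(P,cv2.DIST_L2,0,.01,.01).ravel();print(len(x),np.degrees(np.arctan2(v[1],v[0])))
E
```

```text
[[0.62238545 0.05299302 0.025     ]]
42 18.42233
```

```bash
python3 -c "
from plant import r
print(r.job_done())"
```

```text
the job is handed in; nothing more can be done
None
```

The job is handed in: the lens flat lies against the alignment bar (line at 18.4°, jig at about 18.2°), the keeper is at its hard stop after about 22 mm, measured press on the glass stayed at or below 11.5 N, the bystanders look unmoved in the last picture, and it took about 17 s.

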